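# Start the printed clamp bolt in its boss

## Robot

A 6-joint arm with a two-finger parallel gripper is mounted at the origin on the work surface. World frame = base frame: x ahead of the robot, y to its left, z up, the work surface at z = 0. Lengths are in m, angles in rad, forces in N, time in s.
With the tool pointing down it reaches from about 0.375 to 0.9 m from the base axis. Payload 3.1 kg.
Tool frame: the origin (TCP) lies where the fingers leave the gripper's body, on its centre line; the fingertips stand 73 mm ahead of it and the grasp point (between the pads) lies 54 mm ahead of it; z points along the fingers, y is the line along which they close (so a half turn about z gives the same grasp; the last joint's range is limited). The gripper opens to 85 mm and grips with 20 to 120 N. Pads are 22 mm wide; open, the fingers measure 114 mm over their backs; the gripper's body (76 mm by 85 mm) begins 54 mm behind the grasp point. The pads swing forward as they close: fully open they stand 13 mm farther back than shut.
Start: joints at [-1.516, 0.527, 1.433, -0, 1.181, -0.178], TCP at [0.144, -0.608, 0.304] pointing down, gripper open.
Joint ranges: [-3.08, 3.08], [-0.75, 2.2], [0.22, 2.44], [-1.43, 4.57], [0, 2.65], [-2.85, 2.85]. Speed limits (rad/s): [2.79, 2.79, 3.14, 3.14, 3.14, 3.14].

## Interface

Orientations are given as a unit quaternion [x, y, z, w].
In Python, from station import manip gives the robot as it stands.
- The arm moves only by the tool step_arm, never from a script. Its argument "moves" is one flat list of numbers, 5 for each row, row after row: the opening, from 0 (shut) to 1 (fully open), then the shift along the world's x, y, z scaled (see below), then the turn about the world's z scaled (see below). In form: [fingers, x, y, z, yaw, fingers, x, y, z, yaw, ...]. A call has 1 to 12 rows; each row is the pose to reach, as a shift and turn from the pose commanded when the call began, turning the shorter way round; what a row does not reach only later rows make up. The controller multiplies each number of a shift by 200 mm and each number of a turn by pi rad. A row lasts 1/8 s, in which the tool goes at most 62.5 mm and 10.7 degrees, less where a joint would pass 70% of its speed; a pose out of reach is approached as far as the arm can. A call with a number of a shift or a turn outside -1 to 1 is refused whole. A call with a gripper value outside its range is refused whole. The fingers move at their own pace and stop on an object; "grip_force" is the grip in N (left out, the last holds). Time passes only in rows, so rows that repeat a pose let the fingers close. It gives the time, the measured TCP pose, the force, the opening and the grip force at its end, in the units of the state.
- manip.sense(): the state, without advancing time (a new reading comes with each control period).
- manip.snapshot(name): name is "side" or "top"; returns a dict with "color" (400x640x3 uint8, blue, green, red), "z_map" (400x640 float32, m along the optical axis (not along the pixel's ray), 0 where there is no reading), "fovy" (degrees; the focal length in pixels is half the picture's height over the tangent of half this angle, whatever the lens; pixels are square), "cx", "cy" (the principal point, pixels), "R" (3x3) and "t" (3): a world point X has camera coordinates R X + t. Camera axes: x right, y down, z forward; pixel columns grow to the right and rows downward; lengths in m; the calibration is good to about 2 mm. A picture is of the moment at which its call begins.
- manip.sign_off(): hands the job in; it is judged then, once.
The state is a dict: "t": time; "q": joint angles; "qd": joint speeds; "tau": joint torques, N m; "tcp_pos": TCP position; "tool_rot": TCP orientation; "force": force on the tool from outside, world axes, zero at the start; "ft_torque": the same for the moment, N m; "finger_gap": opening from 0.0 (shut) to 1.0 (fully open); "gripper_force": force on a finger pad.
Only numpy, scipy, OpenCV 4.12 (cv2) and the standard library are available. Lean on these libraries where they do the work, as an engineer would, in place of code of your own. Each camera call takes 0.05 s, during which the arm holds its last target. There are 200 camera calls.

## Task

Take the orange bolt out of the rack and, with the white mark on its knob towards the small black line on the boom clamp's flange, put it through the flange hole and down onto the threaded boss. Turn it backward (anticlockwise from above) until you feel it drop into the thread, then forward (clockwise) one turn, and finish while still holding the knob: the bolt is then started but not tightened. Leave everything else where it is, the blue pin included.

Things in the scene. Friction and masses are not known exactly. Their poses are not given: they have to be found in the camera images.
- bolt: orange printed bolt, 110 mm long, 42 to 84 g, standing upright in the rack. Origin at the middle of its lower tip, z up along the bolt. From the tip up: 10 mm thick core; thread from 8 to 32 mm; plain 20 mm thick guide shank from 38 to 80 mm; square knob, 24 by 24 mm, from 80 to 110 mm, flats facing the bolt's x and y axes. A white mark on the knob's top lies on the -x side
- knob (a point): centre of the bolt's square knob, 95 mm above the bolt's tip, 15 mm below the knob's top; axes as the bolt's
- thread (a point): on the bolt's axis, 8 mm above its tip: where the coarse right-hand thread begins, 19.5 mm over its crests, pitch 10 mm; axes as the bolt's
- clamp: fixed aluminium boom clamp, base plate 150 by 100 by 6 mm. Origin at table height on the vertical axis of flange hole and boss. The flange (12 mm thick, top 88 mm above the table) has its free edge and a short black line on its top on the -x side; on the +x side, 60 mm from the axis, a spine 88 mm high and a level 20 mm steel rod along y, none higher than the flange
- flange_hole (a point): centre of the hole in the flange at its top face, 88 mm above the table; the hole is 22.5 mm wide with a 2 mm chamfer
- boss_mouth (a point): centre of the mouth of the round boss under the flange, 50 mm above the table; bore 23 mm wide. After the drop each turn forward takes the bolt down 10 mm (2.5 mm play up and down); it stays where it is when let go. One turn after the drop its tip is about 18 mm, its knob centre about 113 mm above the table, the knob's underside 10 mm above the flange
- boss_tooth (a point): on the boss axis, level with its one thread tooth (42 mm up). Put in with mark towards line, the bolt rests on it with its tip 34 to 36 mm above the table. Turned backward it climbs slowly; after 65 to 140 degrees (varies, unseen) it can drop 10 mm, by its weight if the knob is held loosely or let go, or under a light push. A stop lies 55 degrees further back. Undropped, forward meets a stop
- rack: fixed dark rack, 180 by 76 mm foot, block 56 by 160 mm with its top 45 mm above the table; two holes 21.5 mm wide, 90 mm apart along the rack's y axis, floor 8 mm above the table. The bolt stands in one, the pin in the other (either way round). Origin under the middle, at table height.
- pin: blue plain pin with the same square knob, 110 mm tall, standing in the other hole of the rack; stays there. Origin at its lower tip.
- tape: roll of brown tape lying flat, 90 mm wide, 24 mm high, bystander; origin under its centre
- screwdriver: red-handled screwdriver, about 200 mm long, lying on the table roughly along y, bystander; origin under its middle
- glue: small jar, 44 mm wide, 90 mm high, bystander; origin under its centre
- cup: white cup, 70 mm wide, 80 mm high, bystander; origin under its centre
- mouse: black computer mouse, 105 by 60 by 24 mm, bystander; origin under its centre
- sample_box: blue sample box, 70 by 100 by 34 mm, bystander; origin under its centre
Mind the look-alikes: they are no part of the job. Of the things shaped like the bolt, the orange one is meant.

How it is judged:
On the way, in this order (a step that is already met when the one before it is completed fails the run):
1. the bolt's tip is through the flange hole, mark towards the line (within about 35 degrees) (z of bolt in the frame of clamp below 0.06 m and horizontal distance between bolt and clamp below 0.008 m and angle between bolt's own z axis and vertical below 0.15 rad and angle between the x axis of bolt and the x axis of clamp, either way round below 0.6 rad), for 0.1 s.
2. the bolt has dropped into the thread (z of bolt in the frame of clamp below 0.029 m and horizontal distance between bolt and clamp below 0.005 m and angle between bolt's own z axis and vertical below 0.12 rad), for 0.1 s.
At the end, for the whole second after the job is handed in: the bolt stands upright in the clamp, its tip 13.5 to 22.5 mm above the table (about half a turn to 1.4 turns after the drop, knob clear of the flange), at rest, with the fingers gripping it (more than 2 N) (z of bolt in the frame of clamp between 0.0135 and 0.0225 m and horizontal distance between bolt and clamp below 0.005 m and angle between bolt's own z axis and vertical below 0.12 rad and contact force between the fingers and bolt above 2 N and linear speed of bolt below 0.02 m/s and angular speed of bolt below 0.2 rad/s); the arm keeps its last pose, push and grip.
It fails at once if a bystander or the blue pin is disturbed (moved more than 30 mm) (distance of any of pin, tape, screwdriver, glue, cup, mouse, sample_box from where it was at the start of the episode above 0.03 m).
It also fails if it takes over 72 s, if anything falls off the work surface, if the arm or the gripper's body presses on something with over 40 N, if the wrist force passes 120 N, or if a joint passes its speed limit or range.

## Working session

There is one attempt and no reset: what is moved stays moved. The work goes in short steps, Python scripts to look and compute and a tool call to move; the robot and the scene stay as the last step left them, time stands still between calls to the robot, and variables do not carry over. Pictures are saved under pics/ and viewed, at most 10 in all, crops included, and the job is handed in when it is done.

Besides the shell and the picture viewer there is one more tool, called after "Request:" by a JSON object that holds its "op" and its "data", one argument or row to a line. step_arm: Moves the arm, as the interface text tells. Its arguments: {"type":"object","properties":{"moves":{"type":"array","items":{"type":"number"}},"grip_force":{"type":"number"}},"required":["moves"]}

```bash
mkdir -p pics
cat > h.py <<'E'
import numpy as np, cv2
from station import manip
def snap(n):
    s=manip.snapshot(n); s['f']=200/np.tan(np.radians(s['fovy'])/2); return s
def ray(s,u,v):
    R=np.array(s['R']);t=np.array(s['t']); d=R.T@np.array([(u-s['cx'])/s['f'],(v-s['cy'])/s['f'],1]); return -R.T@t,d
def plane(s,u,v,z):
    c,d=ray(s,u,v); return c+d*(z-c[2])/d[2]
def depth(s,u,v):
    c,d=ray(s,u,v); return c+d*s['z_map'][int(v),int(u)]
def proj(s,X):
    p=np.array(s['R'])@np.array(X)+np.array(s['t']); return p[:2]/p[2]*s['f']+[s['cx'],s['cy']]
E
python3 - <<'E'
from h import *
for n in('top','side'):
    s=snap(n);cv2.imwrite(f'pics/{n}0.png',s['color']);np.savez(f'{n}0.npz',**s)
    print(n,s['f'],s['cx'],s['cy'],ray(s,320,200))
print(manip.sense())
E
```

```text
top 437.763655187082 322.22667703954903 196.3325423597152 (array([0.48142206, 0.01589591, 1.22614229]), array([ 0.05957029,  0.00124969, -0.99827144]))
side 485.45221522675797 314.42716610948224 198.89085309198487 (array([ 0.35442164, -0.935773  ,  1.05874559]), array([ 0.17172834,  0.68205861, -0.71094475]))
{'t': 0.1, 'q': array([-1.51654532e+00,  5.28378977e-01,  1.43381633e+00, -1.21861904e-05,
        1.18141014e+00, -1.78532424e-01]), 'qd': array([ 1.69039386e-03, -1.40337358e-03, -4.23254784e-03,  4.13814154e-04,
        2.71572758e-05,  5.44313081e-05]), 'tau': array([-3.78713567e-04, -4.43304062e+01, -1.78586662e+01, -1.86260227e-04,
        3.86119966e-03, -1.03910540e-05]), 'tcp_pos': array([ 0.14415674, -0.60760797,  0.30301438]), 'tool_rot': array([ 9.93233355e-01,  1.16131342e-01,  5.68740843e-05, -1.00480244e-03]), 'force': array([-0.82864921,  0.09852123,  0.06500339]), 'ft_torque': array([ 0.03635574, -0.00025897, -0.02194428]), 'gripper_force': 0.0, 'finger_gap': 1.0000874273259783}
```

View pics/top0.png

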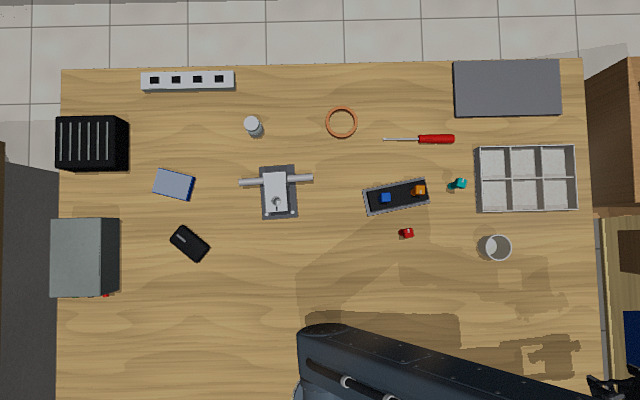

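View pics/side0.png

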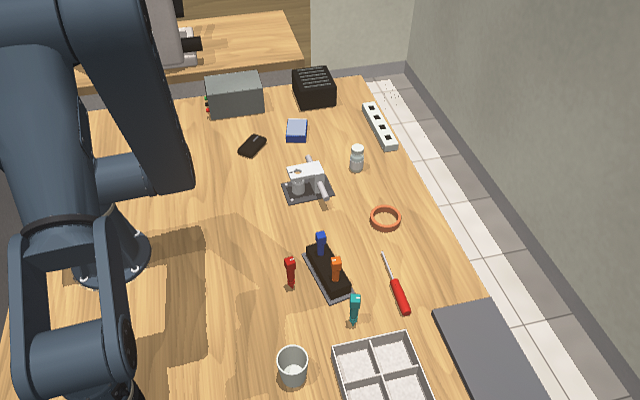

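Top view: orange bolt knob at (418,190), blue pin (386,198), clamp flange hole ≈(276,202), with its free edge toward the robot. Red (407,232) and teal (458,184) look-alikes stand close to the rack. The side view agrees.

Run:
```python
from h import *
s=dict(np.load('top0.npz'));im=s['color']
a=cv2.resize(im[160:245,225:325],None,fx=5,fy=5,interpolation=cv2.INTER_CUBIC)
b=cv2.resize(im[165:215,360:440],None,fx=6,fy=6,interpolation=cv2.INTER_CUBIC)
c=np.zeros((725,500,3),np.uint8);c[:425]=a;c[425:725,:480]=b
c=cv2.resize(c,None,fx=.82,fy=.82);cv2.imwrite('pics/c0.png',c)
hsv=cv2.cvtColor(im,cv2.COLOR_BGR2HSV)
for nm,lo,hi in(('orange',(8,180,90),(18,255,255)),('blue',(105,150,80),(125,255,255))):
    m=cv2.inRange(hsv,lo,hi);m[:170]=0;m[215:]=0;m[:,:360]=0;m[:,440:]=0
    z=s['z_map']; 
    pts=[(u,v) for v,u in np.argwhere(m) if depth(s,u,v)[2]>.108]
    r=cv2.minAreaRect(np.array(pts,np.float32));print(nm,len(pts),r,plane(s,*np.mean(pts,0),.118),np.median([depth(s,*p)[2] for p in pts]))
# flange top pts by depth
P=[(u,v) for v in range(160,245) for u in range(225,330)]
D=np.array([depth(s,*p) for p in P]);k=np.abs(D[:,2]-.088)<.006
r=cv2.minAreaRect(np.array([p for p,q in zip(P,k) if q],np.float32));print('flange',k.sum(),r)
for q in cv2.boxPoints(r):print(plane(s,*q,.088))
# rack block top
P=[(u,v) for v in range(165,220) for u in range(355,440)]
D=np.array([depth(s,*p) for p in P]);k=np.abs(D[:,2]-.045)<.006
r=cv2.minAreaRect(np.array([p for p,q in zip(P,k) if q],np.float32));print('rack',k.sum(),r)
for q in cv2.boxPoints(r):print(plane(s,*q,.045))
```

```text
orange 73 ((419.5, 189.5), (9.0, 9.0), 90.0) [ 0.56894169 -0.23699864  0.118     ] 0.11635024829801077
blue 91 ((385.5, 196.5), (9.0, 9.0), 90.0) [ 0.55173535 -0.1493106   0.118     ] 0.11689814653550612
flange 807 ((275.3500061035156, 191.5500030517578), (39.6520881652832, 23.008953094482422), 85.60128784179688)
[0.62461031 0.16624689 0.088     ]
[0.62779196 0.10620472 0.088     ]
[0.52418847 0.10026069 0.088     ]
[0.52106747 0.1599383  0.088     ]
rack 974 ((398.1317138671875, 195.11465454101562), (20.673538208007812, 59.157047271728516), 77.90524291992188)
[ 0.572627  -0.1105227  0.045    ]
[ 0.6025058  -0.26852702  0.045     ]
[ 0.54730495 -0.27801661  0.045     ]
[ 0.51764255 -0.12048273  0.045     ]
```

View pics/c0.png

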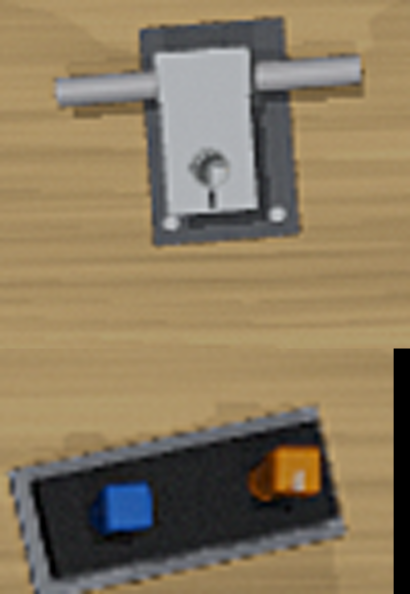

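Crop: flange hole at ≈(276.2,200.7), black line below it (toward −x); the bolt's white mark is on the knob's −x side, with bolt and clamp yaw both ≈ +3°.

Run:
```python
from h import *
s=dict(np.load('top0.npz'));im=s['color']
g=cv2.cvtColor(im,cv2.COLOR_BGR2GRAY)
print(g[190:214,268:286])
for u,v,z in((276.2,200.7,.088),(276.8,208,.088),(458,184,.1),(407,232,.1)):print(plane(s,u,v,z),depth(s,u,v))
s2=dict(np.load('side0.npz'))
for X in((.541,.13,.088),(.569,-.237,.118)):print(proj(s,X),proj(s2,X))
h=cv2.cvtColor(s2['color'],cv2.COLOR_BGR2HSV);m=cv2.inRange(h,(8,180,90),(18,255,255));m[:250]=0;m[290:]=0;m[:,:320]=0;m[:,350:]=0
P=np.array([(u,v) for v,u in np.argwhere(m)]);D=np.array([depth(s2,*p) for p in P])
for lo,hi in((.114,.124),):
    k=(D[:,2]>lo)&(D[:,2]<hi);print(k.sum(),plane(s2,*P[k].mean(0),.118))
g2=cv2.cvtColor(s2['color'],cv2.COLOR_BGR2GRAY);print(g2[162:182,286:312])
```

```text
[[177 176 176 178 177 178 177 177 178 179 178 178 178 176 178 179 182 177]
 [178 178 176 178 178 178 178 176 177 178 178 178 177 178 177 178 181 178]
 [177 177 177 178 179 178 176 179 177 177 178 179 178 178 178 178 180 177]
 [177 177 179 177 177 177 179 177 178 179 177 177 177 176 176 178 180 178]
 [177 178 178 177 178 179 179 178 179 179 178 177 177 176 179 178 179 182]
 [179 178 178 177 178 179 177 178 176 181 180 179 178 178 177 177 180 180]
 [177 178 178 178 180 171 150 147 143 161 167 181 178 177 177 178 179 180]
 [176 177 181 178 168 153 144 114 131 104 124 165 182 179 177 178 178 186]
 [178 179 179 174 144 122 139  77  67  68  72 122 172 181 178 178 179 184]
 [177 179 179 162 124 141  74  61  86 119 122 121 146 175 179 177 177 183]
 [178 180 172 121 104  98  62  86 133 140 130 132 143 171 179 179 179 184]
 [178 179 172 132 115  86  70 100 148 192 186 177 159 175 179 176 177 182]
 [178 180 179 166 124  84  76 109 145 188 182 176 159 174 179 178 178 183]
 [178 179 179 180 152  95  69  98 145 185 179 171 162 179 179 179 178 181]
 [177 177 178 179 171 147 107  99 143 181 170 162 
[... 2623 characters left out ...]
44 245 247
  250 238 228 229 208 193 172 154]
 [196 190 177 138 253 244 240 240 240 242 245 245 248 250 239 226 225 208
  193 172 153 155 136 120 124 127]
 [199 188 194 123 225 250 246 247 249 250 226 228 207 193 173 152 154 133
  119 124 126 131 132 133 129 127]
 [202 191 193 175 135 231 227 208 193 192 150 154 135 118 123 126 125 128
  130 127 125 127 122 107 114 111]
 [202 194 191 198 124 154 152 134 119 122 123 125 128 129 130 126 150 158
  125 110 113 113 108  98 106 107]
 [202 203 195 205 148 126 124 125 127 129 131 133 134 133 133 115 179 182
  125 102 105 106 106 107 107 106]
 [205 157 169 160 127 133 139 138 160 120 130 135 136 133 134 135 165 165
  121 104 107 108 103 106 108 108]]
```

Request:
{"op": "step_arm", "data": {
  "moves": [0.6,0.3,0.26,0,0,0.6,0.6,0.52,0,0,0.6,0.85,0.74,0,-0.03,0.6,1,0.87,0,-0.057,0.6,1,0.87,0,-0.057],
  "grip_force": 40
}}

```text
t: 0.72
tcp_pos: [0.3463, -0.4309, 0.3035]
tool_rot: [1.0, 0.029, -0.0, -0.001]
force: [0.9, -0.6, 0.1]
finger_gap: 0.601
gripper_force: 0.0
```

Request:
{"op": "step_arm", "data": {
  "moves": [0.6,0.3,0.26,0,0,0.6,0.6,0.52,0,0,0.6,0.85,0.74,-0.1,0,0.6,1,0.87,-0.2,0,0.6,1,0.87,-0.2,0]
}}

```text
t: 1.35
tcp_pos: [0.5454, -0.2582, 0.2623]
tool_rot: [1.0, 0.029, -0.001, -0.001]
force: [0.1, -0.6, 0.4]
finger_gap: 0.597
gripper_force: 0.0
```

Run:
```python
from h import *
s2=dict(np.load('side0.npz'))
for X in((.5505,.132,.088),):print(proj(s2,X),plane(s2,298,170.7,.088))
q=manip.sense();print(q['tcp_pos'],q['tool_rot'],q['q'],q['force'],q['finger_gap'])
```

```text
[296.55460084 170.68561989] [0.55468871 0.13090484 0.088     ]
[ 0.54541008 -0.258171    0.26225179] [ 9.99590721e-01  2.85843320e-02 -9.24299494e-04 -6.86515909e-04] [-6.27091061e-01  5.48113984e-01  1.52889029e+00 -4.42788441e-05
  1.06689078e+00  8.86550200e-01] [ 0.13229468 -0.56466529  0.38800158] 0.5967854243265505
```

Request:
{"op": "step_arm", "data": {
  "moves": [0.6,0.12,0.1,0,0,0.6,0.12,0.1,-0.1,0,0.6,0.12,0.1,-0.25,0,0.6,0.12,0.1,-0.25,0]
}}

```text
t: 1.85
tcp_pos: [0.5664, -0.2406, 0.2117]
tool_rot: [1.0, 0.026, -0.003, -0.001]
force: [0.2, 0.4, -0.5]
finger_gap: 0.592
gripper_force: 0.0
```

Run:
```python
from h import *
q=manip.sense();print(q['tcp_pos'],q['force'])
s=snap('side');im=s['color']
print(proj(s,q['tcp_pos']-[0,0,.054]))
cv2.imwrite('pics/s1.png',cv2.resize(im[150:320,230:430],None,fx=3,fy=3,interpolation=cv2.INTER_CUBIC))
```

```text
[ 0.56641338 -0.24060909  0.21166886] [ 0.17040047  0.44865792 -0.47708276]
[334.90231645 249.7377398 ]
```

View pics/s1.png

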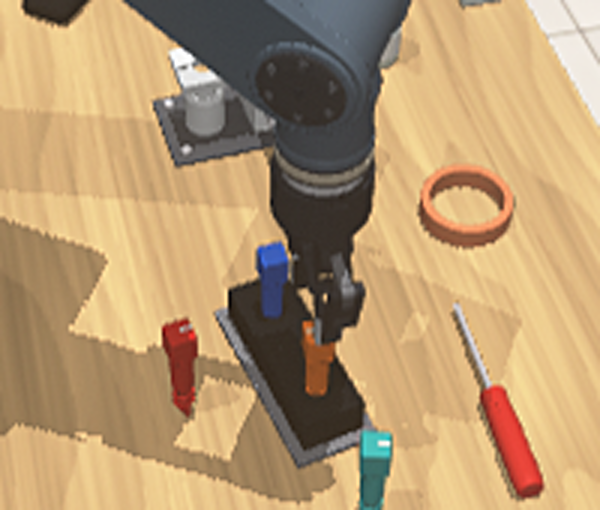

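Side view crop: gripper straddles the bolt (knob at crop (315,330)); pin, red and teal are clear. I'll check the fingers' location from depth.

Run:
```python
from h import *
for n in('side','top'):
    s=snap(n)
    P=[(u,v) for v in range(160,300) for u in range(300,450) if s['z_map'][v,u]>0]
    D=np.array([depth(s,*p) for p in P])
    for lo,hi in((.136,.15),(.15,.17),(.17,.2),(.112,.121)):
        k=(D[:,2]>lo)&(D[:,2]<hi)&(abs(D[:,0]-.569)<.08)&(abs(D[:,1]+.24)<.07)
        if k.sum(): print(n,lo,k.sum(),np.round(D[k].min(0),3),np.round(D[k].max(0),3),np.round(np.median(D[k],0),3))
```

```text
side 0.136 10 [ 0.556 -0.275  0.145] [ 0.581 -0.207  0.15 ] [ 0.562 -0.216  0.148]
side 0.15 65 [ 0.556 -0.281  0.15 ] [ 0.58  -0.212  0.17 ] [ 0.563 -0.272  0.16 ]
side 0.17 81 [ 0.552 -0.301  0.17 ] [ 0.583 -0.19   0.2  ] [ 0.559 -0.274  0.192]
side 0.112 32 [ 0.558 -0.252  0.113] [ 0.577 -0.228  0.121] [ 0.563 -0.24   0.118]
top 0.15 2 [ 0.555 -0.212  0.151] [ 0.555 -0.21   0.153] [ 0.555 -0.211  0.152]
top 0.17 22 [ 0.552 -0.211  0.188] [ 0.578 -0.184  0.199] [ 0.559 -0.203  0.194]
```

Fingers are centred over the knob to within ~2–3 mm. Lower, close, look.

Request:
{"op": "step_arm", "data": {
  "moves": [0.6,0,0,-0.13,0,0.6,0,0,-0.26,0,0.6,0,0,-0.26,0,0,0,0,-0.26,0,0,0,0,-0.26,0,0,0,0,-0.26,0,0,0,0,-0.26,0,0,0,0,-0.26,0]
}}

```text
t: 3.0
tcp_pos: [0.5691, -0.2406, 0.1637]
tool_rot: [1.0, 0.027, 0.001, 0.001]
force: [-0.1, 0.2, 6.1]
finger_gap: 0.271
gripper_force: 40.9
```

Request:
{"op": "step_arm", "data": {
  "moves": [0,0,0,0.1,0,0,0,0,0.3,0,0,0,0,0.5,0,0,0,0,0.7,0,0,0,0,0.7,0]
}}

```text
t: 3.62
tcp_pos: [0.5697, -0.241, 0.306]
tool_rot: [1.0, 0.027, 0.004, 0.002]
force: [-0.5, -0.1, -1.5]
finger_gap: 0.273
gripper_force: 40.2
```

Run:
```python
from h import *
q=manip.sense();print(q['tcp_pos'],q['tool_rot'],q['force'],q['finger_gap'],q['gripper_force'])
s=snap('side');im=s['color']
cv2.imwrite('pics/s2.png',cv2.resize(im[130:300,230:430],None,fx=3,fy=3,interpolation=cv2.INTER_CUBIC))
```

```text
[ 0.56967899 -0.24097133  0.30595554] [0.99962708 0.02696468 0.0035163  0.00249988] [-0.53013985 -0.09722935 -1.52121405] 0.27285732440707944 40.22171080112457
```

View pics/s2.png

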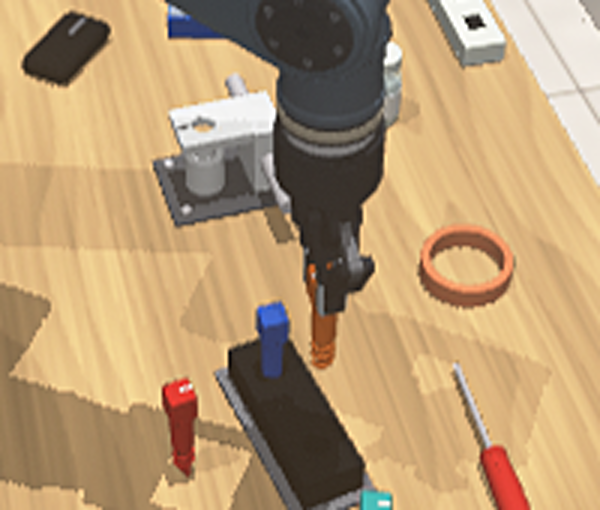

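Bolt is held and hangs clear of the rack (tip at crop (322,362)). Carrying it to the clamp.

Request:
{"op": "step_arm", "data": {
  "moves": [0,0,0.15,0,0,0,0,0.4,0,0,0,-0.03,0.65,0,0,0,-0.05,0.85,0,0,0,-0.05,1,0,0]
}}

```text
t: 4.3
tcp_pos: [0.5565, -0.038, 0.2999]
tool_rot: [1.0, 0.027, -0.002, -0.001]
force: [0.3, -0.2, -0.3]
finger_gap: 0.273
gripper_force: 40.2
```

Request:
{"op": "step_arm", "data": {
  "moves": [0,0,0.25,0,0,0,-0.02,0.5,0,0,0,-0.04,0.7,0,0,0,-0.04,0.8,-0.05,0,0,-0.04,0.86,-0.15,0,0,-0.04,0.86,-0.15,0,0,-0.04,0.86,-0.15,0]
}}

```text
t: 5.18
tcp_pos: [0.5504, 0.131, 0.2714]
tool_rot: [1.0, 0.027, -0.0, 0.0]
force: [-0.5, -0.4, -0.6]
finger_gap: 0.276
gripper_force: 40.2
```

Run:
```python
from h import *
q=manip.sense();print(q['tcp_pos'],q['tool_rot'],q['force'],q['finger_gap'],q['gripper_force'],q['q'][5])
s=snap('side');im=s['color'];np.savez('side3.npz',**s)
t=snap('top');np.savez('top3.npz',**t)
T=q['tcp_pos'];print('tip expect',proj(s,T-[0,0,.1557]),'hole expect',proj(s,(.552,.1315,.088)))
a=cv2.resize(im[100:190,250:350],None,fx=4,fy=4,interpolation=cv2.INTER_CUBIC)
b=cv2.resize(t['color'][160:250,225:325],None,fx=4,fy=4,interpolation=cv2.INTER_CUBIC)
cv2.imwrite('pics/s3.png',np.hstack([a,b]))
m=cv2.inRange(cv2.cvtColor(im,cv2.COLOR_BGR2HSV),(5,150,60),(18,255,255));m[:100]=0;m[200:]=0;m[:,:260]=0;m[:,350:]=0
for v in range(100,200):
    u=np.flatnonzero(m[v]); 
    if len(u): print(v,u.min(),u.max(),len(u),end='; ')
```

```text
[0.55038724 0.13100326 0.2714125 ] [ 9.99648409e-01  2.65097838e-02 -4.65256304e-04  2.71611514e-04] [-0.49506718 -0.35196336 -0.58373776] 0.27629967906699165 40.188100934028625 1.554498109199168
tip expect [296.29573805 163.90410723] hole expect [297.07970514 170.71415244]
133 291 292 2; 134 291 291 1; 135 291 292 2; 136 291 292 2; 137 291 292 2; 138 291 292 2; 139 291 292 2; 140 292 292 1; 141 292 292 1; 142 292 292 1; 143 292 292 1; 145 293 293 1; 146 293 298 2; 147 293 299 7; 148 293 299 7; 149 293 299 7; 150 293 299 7; 151 293 299 7; 152 293 299 7; 153 293 299 7; 154 293 299 7; 155 294 298 5; 156 294 298 5; 157 294 299 6; 158 294 299 6; 159 294 299 6; 160 294 299 6; 161 295 299 5; 162 294 299 6; 163 295 298 4; 164 295 296 2;
```

View pics/s3.png

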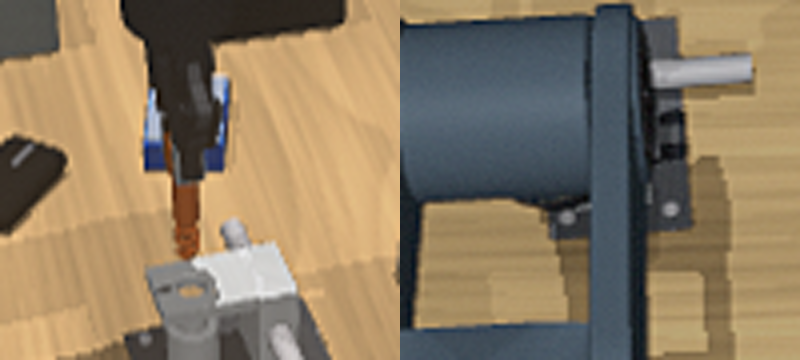

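Side view: bolt tip at (296.8,164), hole centre ≈(297.4,171): roughly aligned, ~1.5 mm to add in +x. Lower gently with force checks.

Request:
{"op": "step_arm", "data": {
  "moves": [0,0.008,0.002,-0.05,0,0,0.008,0.002,-0.1,0,0,0.008,0.002,-0.14,0,0,0.008,0.002,-0.16,0,0,0.008,0.002,-0.16,0,0,0.008,0.002,-0.16,0]
}}

```text
t: 6.02
tcp_pos: [0.552, 0.1323, 0.2401]
tool_rot: [1.0, 0.027, 0.0, -0.0]
force: [0.3, 0.2, -0.5]
finger_gap: 0.279
gripper_force: 40.2
```

Request:
{"op": "step_arm", "data": {
  "moves": [0,0,0,-0.02,0,0,0,0,-0.04,0,0,0,0,-0.05,0,0,0,0,-0.05,0]
}}

```text
t: 6.52
tcp_pos: [0.5517, 0.1323, 0.2296]
tool_rot: [1.0, 0.027, -0.0, -0.0]
force: [0.4, -1.2, -0.3]
finger_gap: 0.276
gripper_force: 40.2
```

Request:
{"op": "step_arm", "data": {
  "moves": [0,0,-0.003,-0.02,0,0,0,-0.003,-0.04,0,0,0,-0.003,-0.06,0,0,0,-0.003,-0.06,0]
}}

```text
t: 7.02
tcp_pos: [0.5515, 0.1317, 0.2174]
tool_rot: [1.0, 0.027, -0.001, 0.0]
force: [-0.6, -0.5, -0.3]
finger_gap: 0.272
gripper_force: 40.2
```

Request:
{"op": "step_arm", "data": {
  "moves": [0,0,0,-0.02,0,0,0,0,-0.04,0,0,0,0,-0.05,0,0,0,0,-0.05,0]
}}

```text
t: 7.52
tcp_pos: [0.5517, 0.1317, 0.2077]
tool_rot: [1.0, 0.027, -0.0, 0.0]
force: [-0.2, 0.1, -1.4]
finger_gap: 0.274
gripper_force: 40.2
```

Request:
{"op": "step_arm", "data": {
  "moves": [0,0,0,-0.015,0,0,0,0,-0.03,0,0,0,0,-0.04,0,0,0,0,-0.04,0]
}}

```text
t: 8.02
tcp_pos: [0.5517, 0.1317, 0.1997]
tool_rot: [1.0, 0.027, -0.0, -0.0]
force: [-0.3, -0.7, -1.0]
finger_gap: 0.275
gripper_force: 40.2
```

Request:
{"op": "step_arm", "data": {
  "moves": [0,0,0,-0.01,0,0,0,0,-0.02,0,0,0,0,-0.03,0,0,0,0,-0.03,0]
}}

```text
t: 8.52
tcp_pos: [0.5517, 0.1317, 0.1937]
tool_rot: [1.0, 0.027, -0.0, 0.0]
force: [0.2, 0.0, -0.9]
finger_gap: 0.272
gripper_force: 40.2
```

Request:
{"op": "step_arm", "data": {
  "moves": [0,0,0,-0.005,0,0,0,0,-0.01,0,0,0,0,-0.01,0]
}}

```text
t: 8.9
tcp_pos: [0.5518, 0.1317, 0.1919]
tool_rot: [1.0, 0.027, -0.0, -0.0]
force: [-1.5, -0.0, -0.8]
finger_gap: 0.274
gripper_force: 40.2
```

Request:
{"op": "step_arm", "data": {
  "moves": [0,0,0,-0.005,0,0,0,0,-0.01,0,0,0,0,-0.01,0]
}}

```text
t: 9.28
tcp_pos: [0.552, 0.1317, 0.1904]
tool_rot: [1.0, 0.027, 0.0, 0.0]
force: [-1.3, 0.4, 4.3]
finger_gap: 0.274
gripper_force: 40.9
```

Request:
{"op": "step_arm", "data": {
  "moves": [0,0,0,0.001,0.055,0,0,0,0.003,0.11,0,0,0,0.004,0.165,0,0,0,0.006,0.22,0,0,0,0.007,0.275,0,0,0,0.008,0.33,0,0,0,0.008,0.33,0,0,0,0.008,0.33]
}}

```text
t: 10.28
tcp_pos: [0.5518, 0.132, 0.1917]
tool_rot: [0.856, 0.517, 0.0, -0.0]
force: [-1.3, 1.9, 3.3]
finger_gap: 0.27
gripper_force: 40.7
```

Request:
{"op": "step_arm", "data": {
  "moves": [0,0,0,0.0,0.055,0,0,0,0.001,0.11,0,0,0,0.001,0.11]
}}

```text
t: 10.65
tcp_pos: [0.5519, 0.132, 0.192]
tool_rot: [0.754, 0.657, 0.0, -0.0]
force: [-1.0, 2.4, 4.1]
finger_gap: 0.277
gripper_force: 41.0
```

Request:
{"op": "step_arm", "data": {
  "moves": [0,0,0,0.0,0.055,0,0,0,0.001,0.11,0,0,0,0.001,0.11]
}}

```text
t: 11.02
tcp_pos: [0.5517, 0.1319, 0.1921]
tool_rot: [0.631, 0.776, 0.0, -0.0]
force: [-1.6, 3.4, 4.1]
finger_gap: 0.275
gripper_force: 40.9
```

Request:
{"op": "step_arm", "data": {
  "moves": [0,0,0,0.0,0.055,0,0,0,0.001,0.11,0,0,0,0.001,0.11]
}}

```text
t: 11.4
tcp_pos: [0.5519, 0.1312, 0.1916]
tool_rot: [0.488, 0.873, -0.0, 0.0]
force: [0.6, 0.3, -0.5]
finger_gap: 0.274
gripper_force: 40.2
```

Contact force vanished at ≈118° back: drop point. Push lightly down.

Request:
{"op": "step_arm", "data": {
  "moves": [0,0,0,-0.005,0,0,0,0,-0.01,0,0,0,0,-0.015,0,0,0,0,-0.015,0]
}}

```text
t: 11.9
tcp_pos: [0.5518, 0.1317, 0.189]
tool_rot: [0.486, 0.874, -0.0, -0.0]
force: [-0.2, -0.5, -1.6]
finger_gap: 0.274
gripper_force: 40.2
```

Request:
{"op": "step_arm", "data": {
  "moves": [0,0,0,-0.01,0,0,0,0,-0.02,0,0,0,0,-0.025,0,0,0,0,-0.025,0]
}}

```text
t: 12.4
tcp_pos: [0.5517, 0.1317, 0.184]
tool_rot: [0.486, 0.874, -0.0, -0.0]
force: [-0.6, -0.9, -1.1]
finger_gap: 0.268
gripper_force: 40.3
```

Request:
{"op": "step_arm", "data": {
  "moves": [0,0,0,-0.005,0,0,0,0,-0.01,0,0,0,0,-0.01,0]
}}

```text
t: 12.78
tcp_pos: [0.5518, 0.1317, 0.1832]
tool_rot: [0.486, 0.874, 0.0, 0.0]
force: [-1.8, 0.0, 7.9]
finger_gap: 0.275
gripper_force: 41.4
```

Dropped 9 mm onto the thread (tip ≈ 27.5 mm). Now forward, following the pitch.

Request:
{"op": "step_arm", "data": {
  "moves": [0,0,0,-0.001,-0.055,0,0,0,-0.002,-0.11,0,0,0,-0.004,-0.165,0,0,0,-0.005,-0.22,0,0,0,-0.006,-0.275,0,0,0,-0.008,-0.33,0,0,0,-0.009,-0.385,0,0,0,-0.011,-0.44,0,0,0,-0.011,-0.44]
}}

```text
t: 13.9
tcp_pos: [0.552, 0.132, 0.1809]
tool_rot: [0.932, 0.363, 0.001, -0.0]
force: [-1.4, 2.1, 6.2]
finger_gap: 0.272
gripper_force: 41.2
```

Request:
{"op": "step_arm", "data": {
  "moves": [0,0,0,-0.001,-0.055,0,0,0,-0.003,-0.11,0,0,0,-0.004,-0.165,0,0,0,-0.006,-0.22,0,0,0,-0.007,-0.275,0,0,0,-0.009,-0.33,0,0,0,-0.01,-0.385,0,0,0,-0.012,-0.44,0,0,0,-0.013,-0.495,0,0,0,-0.013,-0.495]
}}

```text
t: 15.15
tcp_pos: [0.5516, 0.1322, 0.1784]
tool_rot: [0.919, -0.395, -0.0, -0.0]
force: [-1.3, 1.7, 7.5]
finger_gap: 0.273
gripper_force: 41.1
```

Run:
```python
from h import *
q=manip.sense();print(q['t'],q['tcp_pos'],q['tool_rot'],q['force'],q['ft_torque'],q['finger_gap'],q['q'])
```

```text
15.15 [0.55160198 0.13219917 0.1783699 ] [ 9.18778569e-01 -3.94772945e-01 -1.77516375e-04 -4.80809987e-04] [-1.34631856  1.69573379  7.49199948] [ 0.29976543  0.48069983 -0.00501587] 0.272965243015755 [3.78545724e-02 6.25150228e-01 1.68633888e+00 1.38347162e-03
 8.30011897e-01 2.41935882e+00]
```

Request:
{"op": "step_arm", "data": {
  "moves": [0.6,0,0,0.004,0,0.6,0,0,0.004,0,0.6,0,0,0.004,0,0.6,0,0,0.004,0.055,0.6,0,0,0.004,0.11,0.6,0,0,0.004,0.165,0.6,0,0,0.004,0.22,0.6,0,0,0.004,0.275,0.6,0,0,0.004,0.33,0.6,0,0,0.004,0.385,0.6,0,0,0.004,0.44,0.6,0,0,0.004,0.495]
}}

```text
t: 16.65
tcp_pos: [0.5518, 0.1316, 0.1779]
tool_rot: [0.93, 0.367, -0.0, -0.0]
force: [0.5, 0.2, -0.2]
finger_gap: 0.596
gripper_force: 0.0
```

Request:
{"op": "step_arm", "data": {
  "moves": [0.6,0,0,0,0.055,0.6,0,0,0,0.11,0.6,0,0,0,0.165,0.6,0,0,0,0.22,0.6,0,0,0,0.275,0.6,0,0,0,0.33,0.6,0,0,0,0.385,0.6,0,0,0,0.44,0.6,0,0,0,0.49,0.6,0,0,0,0.505,0.6,0,0,0,0.505]
}}

```text
t: 18.02
tcp_pos: [0.5518, 0.1316, 0.1779]
tool_rot: [0.394, 0.919, -0.0, -0.0]
force: [0.8, 0.5, -0.2]
finger_gap: 0.604
gripper_force: 0.0
```

Run:
```python
from h import *
q=manip.sense();print(q['t'],q['tcp_pos'],q['tool_rot'],q['force'],q['finger_gap'],q['q'][5])
s=snap('side')
cv2.imwrite('pics/s4.png',cv2.resize(s['color'][90:200,240:370],None,fx=4,fy=4,interpolation=cv2.INTER_CUBIC))
```

```text
18.025 [0.55180042 0.13162866 0.17791432] [ 3.94411568e-01  9.18933893e-01 -7.25572151e-05 -9.80773179e-05] [ 0.84410729  0.52935192 -0.19986386] 0.6042670919297577 -0.7226518018885424
```

View pics/s4.png

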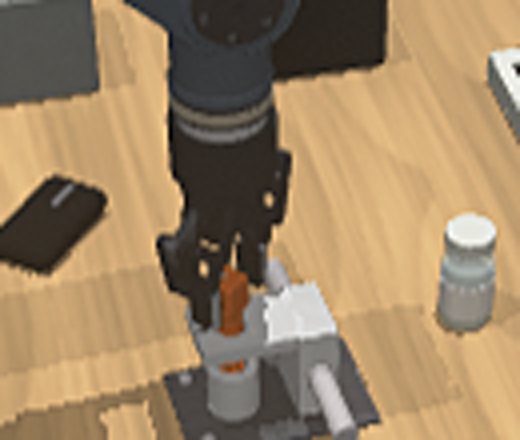

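The bolt stands upright through the flange in the boss, knob between the open fingers. Regrip and turn the second half.

Request:
{"op": "step_arm", "data": {
  "moves": [0,0,0,0,0,0,0,0,0,0,0,0,0,0,0,0,0,0,0,0,0,0,0,-0.001,-0.055,0,0,0,-0.003,-0.11,0,0,0,-0.004,-0.165,0,0,0,-0.006,-0.22,0,0,0,-0.007,-0.275,0,0,0,-0.008,-0.33,0,0,0,-0.01,-0.385,0,0,0,-0.011,-0.44]
}}

```text
t: 19.58
tcp_pos: [0.5517, 0.1316, 0.1761]
tool_rot: [0.891, 0.454, -0.0, 0.0]
force: [0.8, -0.0, 0.6]
finger_gap: 0.275
gripper_force: 42.8
```

Request:
{"op": "step_arm", "data": {
  "moves": [0,0,0,-0.001,-0.055,0,0,0,-0.003,-0.11,0,0,0,-0.004,-0.165,0,0,0,-0.006,-0.22,0,0,0,-0.007,-0.275,0,0,0,-0.008,-0.33,0,0,0,-0.01,-0.385,0,0,0,-0.011,-0.44,0,0,0,-0.013,-0.495,0,0,0,-0.014,-0.55,0,0,0,-0.014,-0.55,0,0,0,-0.014,-0.55]
}}

```text
t: 21.08
tcp_pos: [0.5518, 0.1318, 0.1733]
tool_rot: [0.926, -0.379, -0.0, -0.0]
force: [-1.1, 0.8, 3.1]
finger_gap: 0.27
gripper_force: 42.9
```

Run:
```python
from h import *
q=manip.sense();print(q['t'],q['tcp_pos'],q['tool_rot'],q['force'],q['finger_gap'],q['gripper_force'],q['q'][5],q['qd'])
s=snap('side')
cv2.imwrite('pics/s5.png',cv2.resize(s['color'][90:200,240:370],None,fx=4,fy=4,interpolation=cv2.INTER_CUBIC))
m=cv2.inRange(cv2.cvtColor(s['color'],cv2.COLOR_BGR2HSV),(5,150,60),(18,255,255))
P=[(u,v) for v,u in np.argwhere(m) if 285<u<310 and 130<v<185];D=np.array([depth(s,*p) for p in P]);print(len(D),D.min(0),D.max(0),np.sort(D[:,2])[-5:])
```

```text
21.075 [0.55179593 0.13183073 0.17331221] [ 9.25565499e-01 -3.78587487e-01 -1.73591970e-05 -1.49338408e-04] [-1.11636788  0.75823946  3.13533538] 0.26964919160829603 42.89463937282562 2.3845437472947237 [-0.00085594 -0.00068352 -0.00127577 -0.00154001 -0.0004656   0.01112876]
68 [0.5442518  0.11281222 0.04189989] [0.56850761 0.13931908 0.13061534] [0.12912638 0.12976843 0.12986783 0.13022379 0.13061534]
```

View pics/s5.png

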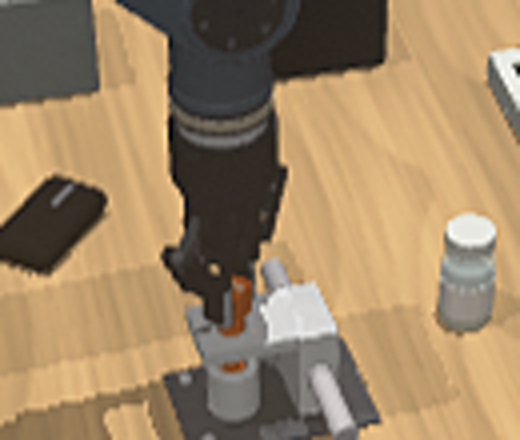

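The view shows the knob gripped and clear of the flange. Depth puts its top at about 129 mm, so the tip is at about 18 mm, which matches one turn. Handing in.

```bash
python3 -c "
from station import manip
print(manip.sign_off())"
```

```text
the job is handed in; nothing more can be done
None
```

The orange bolt is started in the boom clamp: it dropped into the thread about 118° back, then went forward about 346°. Its tip is about 18 mm above the table, the gripper still holds the knob, nothing else was touched as far as I could see, and the job is handed in (no verdict shown).

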